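# Put the double lid on the jar and take off its outer cover alone

## Robot

A 6-joint arm with a two-finger parallel gripper is mounted at the origin on a cart in front of the work surface, level with it; the furniture and walls round the work are solid. World frame = base frame: x ahead of the robot, y to its left, z up, the work surface at z = 0. Lengths are in m, angles in degrees, forces in N, time in s.
With the tool pointing down it reaches from about 0.375 to 0.9 m from the base axis. Payload 3.1 kg.
Tool frame: the origin (TCP) lies at the very end of the fingers, on their centre line; the grasp point (between the pads) lies 19 mm behind it; z points along the fingers, y is the line along which they close (so a half turn about z gives the same grasp; the last joint's range is limited). The gripper opens to 87 mm and grips with 3 to 60 N. Pads are 19 mm wide; open, the fingers measure 117 mm over their backs; the gripper's body (75 mm by 190 mm) begins 51 mm behind the grasp point.
Start: joints at [-76.69, 30.224, 82.088, -0, 67.689, -10.227], TCP at [0.25, -0.573, 0.188] pointing down, gripper open.
Joint ranges: [-176.69, 176.69], [-43.24, 126.21], [12.49, 139.97], [-82, 262], [0, 151.66], [-163.58, 163.58]. Speed limits (degrees/s): [159.86, 159.86, 180, 180, 180, 180].

## Interface

Orientations are given as a 3x3 rotation matrix whose columns are the frame's x, y, z axes.
In Python, from rig import readout, cams, bot gives the robot as it stands.
- The arm moves only by the shell command python3 -m inch 'ROWS'. ROWS is JSON, a list of rows, each a list of 5 numbers: the shift along the world's x, y, z in cm, then the turn about the world's z in degrees, then the finger opening in cm, from 0 to 8.7. In form: [[dx, dy, dz, twist, fingers], ...]. A call has 1 to 10 rows; each row is the pose to reach, as a shift and turn from the pose commanded when the call began; what a row does not reach only later rows make up. A row lasts 1/12 s, in which the tool goes at most 41.7 mm and 7.16 degrees, less where a joint would pass 70% of its speed; a pose out of reach is approached as far as the arm can. A call with a gripper value outside its range is refused whole. The fingers move at their own pace and stop on an object; the grip force is fixed at half the most. Time passes only in rows, so rows that repeat a pose let the fingers close. It gives the time, the measured TCP pose, the force, the opening and the grip force at its end, in the units of the state.
- readout.read_state(): the state, without advancing time (a new reading comes with each control period).
- cams.capture(name): name is "scene" or "top"; returns a dict with "image" (420x560x3 uint8, blue, green, red), "intrinsics" (3x3 intrinsics, pixels), "xyz" and "rotation" of the camera in the world. Camera axes: x right, y down, z forward; pixel columns grow to the right and rows downward; lengths in m; the calibration is good to about 2 mm. A picture is of the moment at which its call begins. There is no depth.
- bot.hand_in(): hands the job in; it is judged then, once.
The state is a dict: "time_s": time; "joint_positions": joint angles; "qvel": joint speeds; "tau": joint torques, N m; "position": TCP position; "tcp_rot": TCP orientation; "force": force on the tool from outside, world axes, zero at the start; "moment": the same for the moment, N m; "opening": opening from 0.0 (shut) to 1.0 (fully open); "grasp_force": force on a finger pad.
Only numpy, scipy, OpenCV 4.12 (cv2) and the standard library are available. Lean on these libraries where they do the work, as an engineer would, in place of code of your own. Each camera call takes 0.05 s, during which the arm holds its last target. There are 200 camera calls.

## Task

Free the double lid on its wooden stand by turning the catch clockwise until it clicks over, then carry the lid as one piece, by the stem of the inner lid, to the open jar and seat it there gently. Then take the wooden outer cover by its collar and lift it straight off the stem, leaving the inner lid seated and undisturbed, and finish while still holding the cover level above the jar, well clear of the stem's tip, so that it can be wiped. Do not shove the jar, and leave the timer, the tape measure and the thread spool where they are.

Things in the scene. Friction and masses are not known exactly. Their poses are not given: they have to be found in the camera images.
- lid_stand: Fixed light-wood stand, board 140 x 225 x 10 mm. Origin on the worktop below the centre of its seat ring (108 mm outer, 98 mm inner diameter, top 34 mm above the worktop), in which the double lid sits with the inner lid's flange on the ring's top. The catch's steel post (20 mm diameter) stands 98 mm from that centre along the stand's -y. z up.
- catch (a joint): Catch angle, rad: 0 = its steel arm points along the stand's +y and lies 2 mm over the cover's edge (overlap about 14 mm), so the lid cannot be lifted; grows clockwise from above to the stop at 1.35, arm about along the stand's +x, clear of the lid. A spring detent resists (up to 0.1 N m) as far as half-way (0.68), then snaps it on to the stop.
- catch_grip (a point): Top middle of the catch's black grip bar, on the vertical turning axis, 81 mm above the worktop. Bar 12 mm thick, 44 mm long, 22 mm high (59 to 81 mm above the worktop), on a hub 36 mm in diameter. Turns with the catch: y along the bar (towards the arm's tip), x across it, z up.
- inner_lid: Aluminium inner lid. Origin: centre of its flange's underside. Flange 110 mm diameter, 6 mm thick; below it a tapered plug, 90 mm diameter, 14 mm deep; above it a plain upright stem, 16 mm diameter, top 57 mm above the origin. The stem's top 24 mm stand out above the nested cover's collar; lifting the stem lifts both. Round, yaw means nothing. 0.14 to 0.28 kg.
- cover: Light-wood cover lying loose on the inner lid, stem through its middle. Origin: centre of its plate's underside, 6 mm above the inner lid's origin while nested. Plate 128 mm diameter, 5 mm thick, with a 5 mm skirt below its edge round the flange; on top a collar, 44 mm outer diameter, 5 to 27 mm above the origin, with a 24 mm hole for the stem. z up. 0.08 to 0.17 kg.
- jar: Heavy white stoneware jar, open at the top, loose (1.6 kg): 108 mm outer and 98 mm inner diameter, 80 mm high, 5 mm wall. Origin: centre of its underside. z up.
- jar_rim (a point): Centre of the jar's mouth at the height of its rim, 80 mm above the worktop: the inner lid is seated when its origin is here.
- dial_timer: Bystander: white square wind-up timer, 68 x 68 x 49 mm, loose. Origin: centre of its underside.
- sewing_tape: Bystander: grey-blue round tape measure, 52 x 56 x 18 mm, loose. Origin: centre of its underside.
- spool: Bystander: thread spool, 33 mm diameter, 46 mm high, loose, upright. Origin: centre of its underside.
Not all that is in view belongs to the job. Leave any turquoise look-alike of the jar alone.

How it is judged:
By the outcome, as a careful person would: the job done as asked, in the order asked, and still so for the second after the job is handed in, while the arm keeps its last pose, push and grip.
It also fails if it takes over 64 s, if anything falls off the work surface, if the arm or the gripper's body presses on something with over 40 N, if the wrist force passes 120 N, or if a joint passes its speed limit or range.

## Working session

There is one attempt and no reset: what is moved stays moved. The work goes in short steps, Python scripts to look and compute and a shell command to move; the robot and the scene stay as the last step left them, time stands still between calls to the robot, and variables do not carry over. Pictures are saved under pics/ and viewed, at most 10 in all, crops included, and the job is handed in when it is done.

```bash
ls; mkdir -p pics; python3 - <<'E'
from rig import readout, cams, bot
import cv2, numpy as np
s=readout.read_state(); print(s)
for n in ["scene","top"]:
    c=cams.capture(n); cv2.imwrite(f"pics/{n}0.png",c["image"]); print(n,c["intrinsics"],c["xyz"],c["rotation"])
E
```

```text
pics
{'time_s': 0.0, 'joint_positions': array([-7.66886903e+01,  3.02787105e+01,  8.21559129e+01, -1.00070226e-03,
        6.76897463e+01, -1.02269998e+01]), 'qvel': array([-0.00785534,  0.01876721, -0.03841018,  0.10374226, -0.04217799,
       -0.02005097]), 'tau': array([ 1.30865366e-03, -4.40035486e+01, -1.76595873e+01,  6.33871439e-02,
        5.82957419e-02, -1.81687205e-04]), 'position': array([ 0.24943784, -0.57218877,  0.18747709]), 'tcp_rot': array([[ 9.16790695e-01,  3.99367694e-01, -5.15500331e-04],
       [ 3.99367856e-01, -9.16788345e-01,  2.10861990e-03],
       [ 3.69509972e-04, -2.13903737e-03, -9.99997644e-01]]), 'force': array([ 0.18794717,  0.03517709, -0.53980493]), 'moment': array([ 0.05758451, -0.04424025,  0.03837246]), 'grasp_force': 0.0, 'opening': 1.0001493396143528}
scene [[445.0013185    0.         274.76607455]
 [  0.         445.0013185  207.25872499]
 [  0.           0.           1.        ]] [-0.24384224 -0.66098967  0.83191995] [[ 0.60621178 -0.47107484  0.64077747]
 [-0.79514353 -0.37514675  0.47645742]
 [ 0.01593849 -0.79834417 -0.6019905 ]]
top [[469.16109515   0.         278.23125044]
 [  0.         469.16109515 212.48652211]
 [  0.           0.           1.        ]] [ 0.45550809 -0.02734913  1.37689827] [[ 0.00192262 -0.99690111  0.07864147]
 [-0.99974527 -0.00368465 -0.02226688]
 [ 0.02248765 -0.07857862 -0.99665426]]
```

View pics/scene0.png

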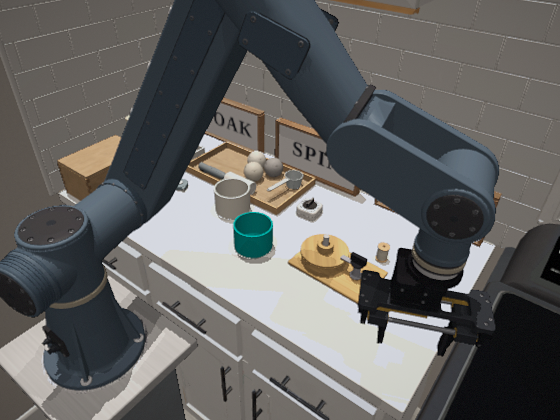

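View pics/top0.png

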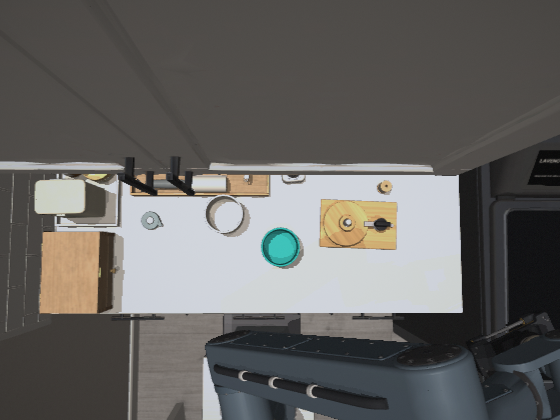

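The scene view shows the lid on its stand at about (325,250), the catch at (357,264), the white jar at (233,197), and the turquoise look-alike at (253,235). In the top view the lid is at (347,223), the catch at (381,224) and the jar at (225,215). I'll zoom in on these and measure.

```bash
cat > h.py <<'E'
from rig import readout, cams, bot
import cv2, numpy as np
def ray(c,u,v,z):
    K=c["intrinsics"]; d=np.array(c["rotation"])@np.linalg.inv(K)@np.array([u,v,1.])
    o=np.array(c["xyz"]); return o+d*(z-o[2])/d[2]
def proj(c,p):
    q=np.array(c["rotation"]).T@(np.array(p)-c["xyz"]); q=c["intrinsics"]@q; return q[:2]/q[2]
def ell(m,lo=50):
    cs,_=cv2.findContours(m.astype(np.uint8),cv2.RETR_EXTERNAL,cv2.CHAIN_APPROX_NONE)
    return [(np.round(cv2.fitEllipse(c)[0],1),np.round(cv2.fitEllipse(c)[1],1),round(cv2.fitEllipse(c)[2]),cv2.contourArea(c)) for c in cs if cv2.contourArea(c)>lo]
E
python3 - <<'E'
from h import *
c=cams.capture("top"); im=c["image"]
a=cv2.resize(im[185:265,300:410],None,fx=5,fy=5,interpolation=cv2.INTER_CUBIC)
b=cv2.resize(im[185:265,195:245],None,fx=5,fy=5,interpolation=cv2.INTER_CUBIC)
cv2.imwrite("pics/crop1.png",np.hstack([b,a]))
for n,u,v,z in [("cover",347,223,.045),("stem",348,223,.091),("catch",381,224,.081),("jar",225,215,.08)]: print(n,ray(c,u,v,z))
E
```

```text
cover [ 0.53124138 -0.2533971   0.045     ]
stem [ 0.52863458 -0.24835427  0.091     ]
catch [ 0.52671334 -0.34211002  0.081     ]
jar [0.5503241  0.09090076 0.08      ]
```

View pics/crop1.png

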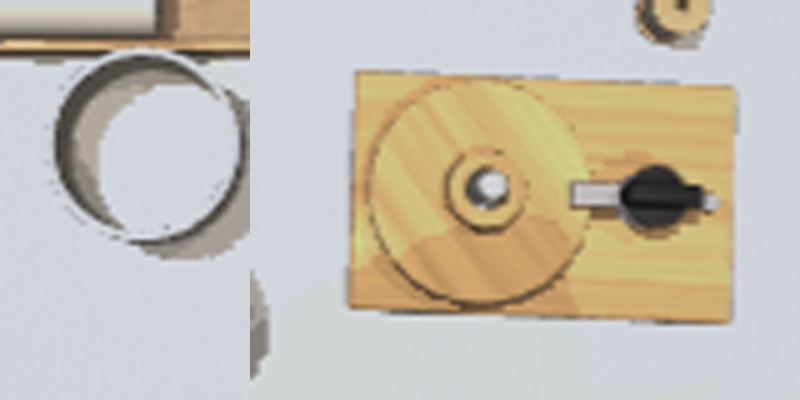

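The crop shows the jar rim centred near crop (150,147), which is (225,214.4) in the image. The stem top is at (490,187), i.e. (348,222.4), the cover outline is centred near (345.6,223.4), and the catch hub is at (657,197), i.e. (381.4,224.4). The arm points towards the lid.

```bash
python3 - <<'E'
from h import *
c=cams.capture("top"); s=cams.capture("scene")
P={}
for n,u,v,z in [("cover",345.6,223.4,.042),("collar",346.6,223,.067),("stem",348,222.4,.091),("hub",381.4,224.4,.059),("jar",225,214.4,.08),("teal",281,247,.08)]:
    P[n]=ray(c,u,v,z); print(n,P[n],"scene px",proj(s,P[n]))
hsv=cv2.cvtColor(c["image"],cv2.COLOR_BGR2HSV)
m=(hsv[...,2]<60); m[:,:365]=0;m[:,400:]=0;m[:212]=0;m[238:]=0
e=ell(m,20);print(e)
for x in e: print(ray(c,*x[0],.068))
L=[(357,72),(735,88),(733,322),(350,307)]
W=[ray(c,300+(x-250)/5,185+y/5,.01) for x,y in L]; W=np.array(W); print(W[:,:2],W.mean(0))
for a,b in [(1,0),(2,3)]: d=W[b]-W[a]; print("yaw of stand y", np.degrees(np.arctan2(-d[0],d[1])),np.linalg.norm(d))
a=cv2.resize(s["image"][170:300,200:400],None,fx=4,fy=4,interpolation=cv2.INTER_CUBIC)
for n in ("stem","hub","jar"): 
    q=(proj(s,P[n])-[200,170])*4+2; cv2.drawMarker(a,tuple(int(t) for t in q),(0,0,255),0,12,1)
cv2.imwrite("pics/crop2.png",a)
E
```

```text
cover [ 0.53025404 -0.24987856  0.042     ] scene px [324.23733292 249.853418  ]
collar [ 0.52998684 -0.24853703  0.067     ] scene px [324.54260417 242.54241285]
stem [ 0.53028967 -0.2483705   0.091     ] scene px [325.33172125 235.41347415]
hub [ 0.52679362 -0.34857281  0.059     ] scene px [357.67867814 262.21437508]
jar [0.55198786 0.09091877 0.08      ] scene px [231.83830687 188.16273548]
teal [ 0.46238727 -0.06414553  0.08      ] scene px [252.9055092  223.60640726]
[(array([381.1, 224. ]), array([10. , 14.5]), 88, 105.5)]
[ 0.52742854 -0.34554982  0.068     ]
[[ 0.60237129 -0.18458111]
 [ 0.59386295 -0.40769104]
 [ 0.45645477 -0.40402939]
 [ 0.46473334 -0.17976114]] [ 0.52935559 -0.29401567  0.01      ]
yaw of stand y -2.1839271376483484 0.22327210974620137
yaw of stand y -2.1140384881177487 0.2244209928434563
```

View pics/crop2.png

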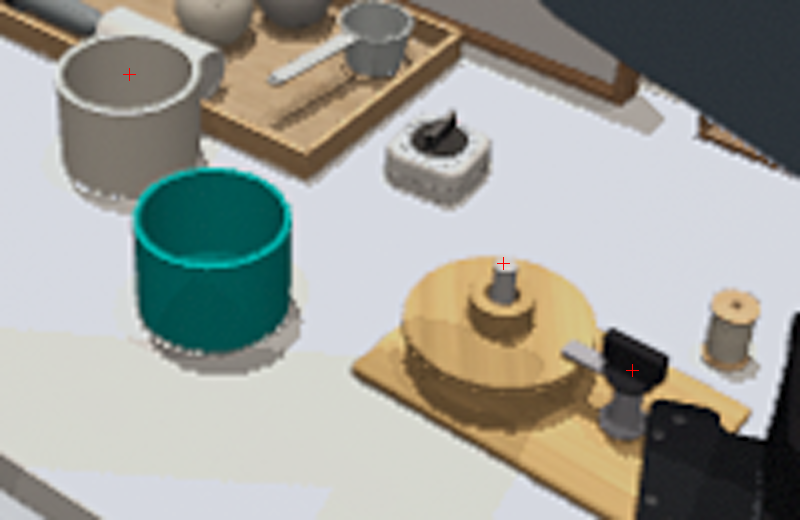

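The scene crop confirms the rays: stem tip marker at (503,263), jar rim at (129,74), hub at (632,370). So the lid centre is (0.530, -0.249), the stand's yaw is -2.2° and the catch is at (0.526, -0.347). I'll move above the catch.

```bash
python3 -m inch '[[2.7,2.2,0,6.4,5],[5.5,4.5,0,12.8,5],[8.2,6.8,0,19.2,5],[11,9,0,25.6,5],[13.8,11.3,0,32,5],[16.6,13.6,0,38.4,5],[19.4,15.9,0,45,5],[22.2,18.2,0,51.5,5],[25,20.4,0,58,5],[27.6,22.6,0,64.3,5]]'; python3 -m inch '[[0,0,0,0,4],[0,0,0,0,4],[0,0,-2,0,4],[0,0,-4,0,4],[0,0,-6,0,4],[0,0,-7,0,4],[0,0,-7,0,4],[0,0,-7,0,4]]'
```

```text
time_s: 1.08
position: [0.527, -0.3455, 0.1884]
tcp_rot: [[0.032, 0.999, 0.0], [0.999, -0.032, 0.0], [0.0, 0.0, -1.0]]
force: [0.4, -0.6, 0.9]
opening: 0.574
grasp_force: 0.0
time_s: 1.75
position: [0.5249, -0.3477, 0.1182]
tcp_rot: [[0.039, 0.999, -0.001], [0.999, -0.039, 0.001], [0.001, -0.001, -1.0]]
force: [-0.7, -1.0, 0.5]
opening: 0.459
grasp_force: 0.0
```

```bash
python3 - <<'E'
from h import *
print(readout.read_state()["position"])
s=cams.capture("scene");t=cams.capture("top")
a=cv2.resize(s["image"][190:310,280:430],None,fx=3.3,fy=3.3,interpolation=cv2.INTER_CUBIC)
b=cv2.resize(t["image"][165:285,330:430],None,fx=3.3,fy=3.3,interpolation=cv2.INTER_CUBIC)
cv2.imwrite("pics/c3.png",np.hstack([a,b])[:600,:800])
E
```

```text
[ 0.52487122 -0.34765509  0.11821052]
```

View pics/c3.png

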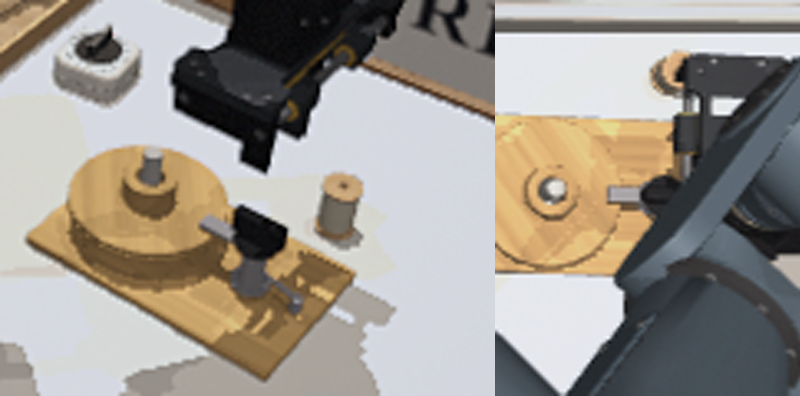

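The scene crop shows one fingertip near crop (255,165), just above the black bar at (260,228). I'll check it against the projected fingertips.

```bash
python3 - <<'E'
from h import *
s=cams.capture("scene")
p=readout.read_state()["position"]; R=readout.read_state()["tcp_rot"]
for k in (-.03,-.02,0,.02,.03): print(k,(proj(s,p+R[:,1]*k)-[280,190])*3.3)
for q in [(.5263,-.347,.081),(.5263+.0008,-.347+.022,.081),(.5263-.0008,-.347-.022,.081)]: print((proj(s,q)-[280,190])*3.3)
E
```

```text
-0.03 [244.43561894 199.33306163]
-0.02 [251.72727648 192.14599435]
0 [266.05704741 178.02176715]
0.02 [280.05844299 164.22120513]
0.03 [286.93950724 157.43884166]
[257.93224403 216.39798146]
[232.61669861 203.35583384]
[283.76125691 229.70465895]
```

```bash
python3 - <<'E'
from h import *
s=cams.capture("scene")
st=readout.read_state(); p=st["position"]; R=st["tcp_rot"]
a=cv2.resize(s["image"][180:280,320:420],None,fx=6,fy=6,interpolation=cv2.INTER_CUBIC)
a=np.clip(a.astype(float)*1.8,0,255).astype(np.uint8)
def mk(q,col):
    x=(proj(s,q)-[320,180])*6+3; cv2.drawMarker(a,tuple(int(t) for t in x),col,0,12,2)
for k in (-.02,0,.02): mk(p+R[:,1]*k,(0,0,255)); mk(p+R[:,1]*k-R[:,2]*.07,(0,255,0))
for k in (-.095,.095): mk(p+R[:,1]*k-R[:,2]*.07,(255,0,255))
cv2.imwrite("pics/c4.png",a)
E
```

```text
(no output)
```

View pics/c4.png

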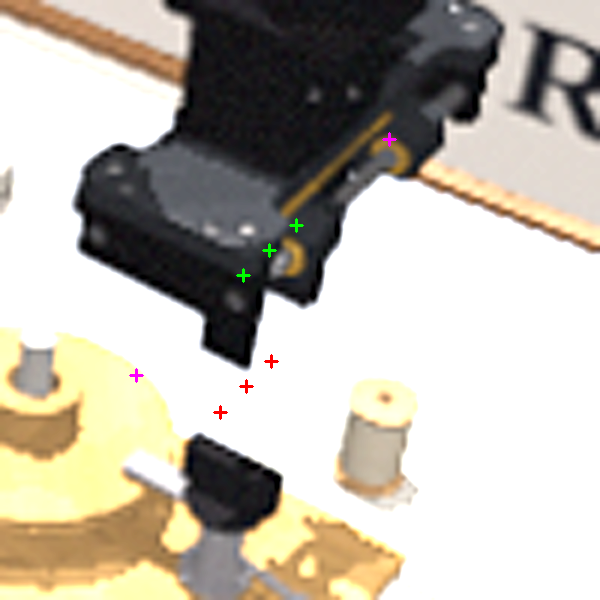

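The near fingertip sits at about (226,356), roughly 9 px above where the TCP projects. I'll check against the first picture and the top view before descending.

```bash
python3 - <<'E'
from h import *
s=cams.capture("scene");t=cams.capture("top")
p=np.array([.2494,-.5722,.1875]); y=np.array([.399,-.917,0]);x=np.array([.917,.399,0])
for k in (-.0585,-.0435,0,.0435,.0585): print(k,proj(s,p+y*k),"bodyz",proj(s,p+y*k+[0,0,.07]))
for k in(-.095,.095): print(k,[proj(s,p+y*k+x*w+[0,0,.07]).round(1) for w in (-.037,.037)])
p=readout.read_state()["position"]
print("top body corners",[proj(t,p+np.array([a,b,.07])).round(1) for a in(-.095,.095) for b in(-.037,.037)])
a=cv2.resize(cv2.imread("pics/scene0.png")[220:360,340:510],None,fx=3,fy=3,interpolation=cv2.INTER_CUBIC)
b=cv2.resize(t["image"][150:260,360:450],None,fx=3,fy=3,interpolation=cv2.INTER_CUBIC)
o=np.zeros((420,780,3),np.uint8);o[:,:510]=a;o[:330,510:]=b
cv2.imwrite("pics/c5.png",np.clip(o*2.,0,255).astype(np.uint8))
E
```

```text
-0.0585 [369.61773866 348.17091816] bodyz [375.90441562 321.68577269]
-0.0435 [378.55388425 350.06002276] bodyz [385.39341358 323.58555447]
0 [404.83687698 355.61625752] bodyz [413.32585151 329.17787697]
0.0435 [431.68111325 361.29113938] bodyz [441.89085381 334.89684448]
0.0585 [441.07115021 363.2761968 ] bodyz [451.89143477 336.89904974]
-0.095 [array([350.7, 335.5]), array([355.3, 300.1])]
0.095 [array([479.4, 362.3]), array([473.9, 323. ])]
top body corners [array([408.5, 259.4]), array([379.5, 259.4]), array([407.1, 185. ]), array([378.4, 184.9])]
```

View pics/c5.png

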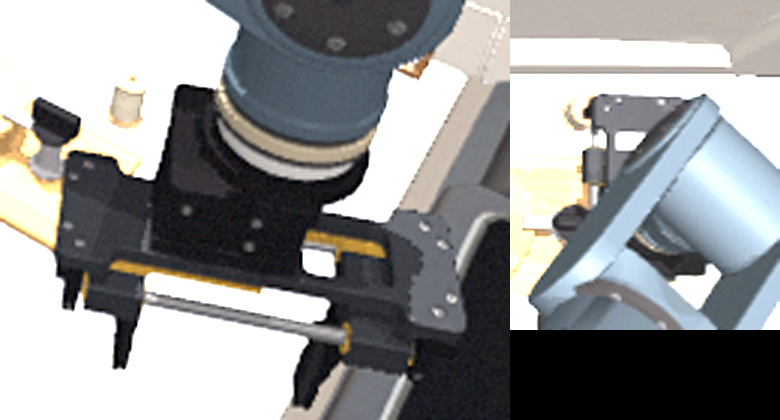

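In the first picture the fingertips, at (380,342) and (441,354), also sit about 8 px above the projected TCP, while in the top view x and y agree. So the visible fingers may simply end short of the TCP. Contact will settle it: I'll descend to nominal height and close.

```bash
python3 -m inch '[[0.1,0,-1,0,4],[0.1,0,-2,0,4],[0.1,0.1,-3,0,4],[0.1,0.1,-4,0,4],[0.1,0.1,-5,0,4],[0.1,0.1,-5.5,0,4],[0.1,0.1,-5.5,0,4],[0.1,0.1,-5.5,0,4]]' && python3 -m inch '[[0,0,0,0,3],[0,0,0,0,2],[0,0,0,0,1],[0,0,0,0,0.6],[0,0,0,0,0.6],[0,0,0,0,0.6],[0,0,0,0,0.6],[0,0,0,0,0.6]]'
```

```text
time_s: 2.72
position: [0.5264, -0.3458, 0.0628]
tcp_rot: [[0.038, 0.999, -0.001], [0.999, -0.038, 0.001], [0.001, -0.001, -1.0]]
force: [-0.3, 0.7, 0.0]
opening: 0.461
grasp_force: 0.0
time_s: 3.38
position: [0.5266, -0.346, 0.0635]
tcp_rot: [[0.038, 0.999, 0.0], [0.999, -0.038, -0.0], [-0.0, 0.0, -1.0]]
force: [-0.2, -1.0, 0.8]
opening: 0.075
grasp_force: 0.0
```

It closed to 6.5 mm with no force, so the fingers are above the bar and their real ends lie short of the stated TCP. I'll reopen, go 2.3 cm lower and try again.

```bash
python3 -m inch '[[0,0,0,0,3],[0,0,0,0,4.5],[0,0,0,0,4.5],[0,0,0,0,4.5],[0,0,-0.8,0,4.5],[0,0,-1.5,0,4.5],[0,0,-2.3,0,4.5],[0,0,-2.3,0,4.5]]' && python3 -m inch '[[0,0,0,0,3],[0,0,0,0,2],[0,0,0,0,1],[0,0,0,0,0.6],[0,0,0,0,0.6],[0,0,0,0,0.6],[0,0,0,0,0.6],[0,0,0,0,0.6]]'
```

```text
time_s: 4.05
position: [0.5252, -0.3448, 0.038]
tcp_rot: [[0.038, 0.999, -0.003], [0.999, -0.038, 0.003], [0.003, -0.003, -1.0]]
force: [0.3, -0.2, 0.2]
opening: 0.503
grasp_force: 0.0
time_s: 4.72
position: [0.5295, -0.3463, 0.0408]
tcp_rot: [[0.039, 0.999, 0.006], [0.999, -0.039, -0.002], [-0.001, 0.006, -1.0]]
force: [6.3, 1.4, -3.0]
opening: 0.129
grasp_force: 30.0
```

Gripped at about 11–12 mm with 30 N. I'll ease x by 3 mm, where the bar pulled the tool, and turn clockwise.

```bash
python3 -m inch '[[0.3,0,0,0,0.6],[0.3,0,0,0,0.6],[0.3,0,0,-5,0.6],[0.3,0,0,-10,0.6],[0.3,0,0,-15,0.6],[0.3,0,0,-20,0.6],[0.3,0,0,-25,0.6],[0.3,0,0,-30,0.6],[0.3,0,0,-35,0.6],[0.3,0,0,-40,0.6]]' && python3 -m inch '[[0,0,0,-5,0.6],[0,0,0,-10,0.6],[0,0,0,-15,0.6],[0,0,0,-20,0.6],[0,0,0,-25,0.6],[0,0,0,-30,0.6],[0,0,0,-35,0.6],[0,0,0,-37,0.6],[0,0,0,-37,0.6],[0,0,0,-37,0.6]]'; python3 -c "
from h import *
s=readout.read_state();print(s['moment'],s['force'],s['joint_positions'])"
```

```text
time_s: 5.55
position: [0.5297, -0.3464, 0.0408]
tcp_rot: [[0.675, 0.738, 0.001], [0.738, -0.675, -0.001], [-0.0, 0.001, -1.0]]
force: [-0.6, -0.8, 1.0]
opening: 0.131
grasp_force: 30.0
time_s: 6.38
position: [0.5298, -0.3465, 0.0408]
tcp_rot: [[0.982, 0.189, 0.001], [0.189, -0.982, -0.001], [0.001, 0.001, -1.0]]
force: [-0.1, -1.1, 1.2]
opening: 0.133
grasp_force: 30.0
[-0.17170736  0.03291228 -0.11611175] [-0.12446146 -1.13538495  1.23569223] [-4.32779552e+01  4.14592562e+01  8.73728317e+01 -7.13487566e-03
  5.11021748e+01  3.58504898e+01]
```

The catch has turned the full 77°. I'll release, lift, check it and go above the stem.

```bash
python3 -m inch '[[0,0,0,0,2],[0,0,0,0,4],[0,0,0,0,4],[0,0,1.5,0,4],[0,0,4,0,4],[0,0,7,0,4],[0,0,10,0,4],[0,0,10,0,4]]' && python3 -m inch '[[0,2,0,0,5],[0.1,4.5,0,0,5],[0.2,7,0,0,5],[0.2,9,0,0,5],[0.2,9.8,0,0,5],[0.2,9.8,0,0,5],[0.2,9.8,0,0,5]]'
python3 - <<'E'
from h import *
s=cams.capture("scene");t=cams.capture("top")
a=cv2.resize(s["image"][180:300,280:400],None,fx=4,fy=4,interpolation=cv2.INTER_CUBIC)
b=cv2.resize(t["image"][170:270,320:400],None,fx=4,fy=4,interpolation=cv2.INTER_CUBIC)
o=np.zeros((480,800,3),np.uint8);o[:,:480]=a;o[:400,480:]=b
p=readout.read_state()["position"]
for z in(0,.02): cv2.drawMarker(o,tuple(int(q) for q in (proj(s,p+[0,0,z])-[280,180])*4+2),(0,0,255),0,10,1)
cv2.imwrite("pics/c6.png",np.clip(o*1.5,0,255).astype(np.uint8))
E
```

```text
time_s: 7.05
position: [0.533, -0.3487, 0.1467]
tcp_rot: [[0.982, 0.189, 0.009], [0.189, -0.982, -0.008], [0.007, 0.009, -1.0]]
force: [0.4, -0.0, 0.6]
opening: 0.455
grasp_force: 0.0
time_s: 7.63
position: [0.5319, -0.2483, 0.1404]
tcp_rot: [[0.982, 0.189, 0.0], [0.189, -0.982, -0.001], [0.0, 0.001, -1.0]]
force: [-0.2, 0.2, -0.7]
opening: 0.571
grasp_force: 0.0
```

View pics/c6.png

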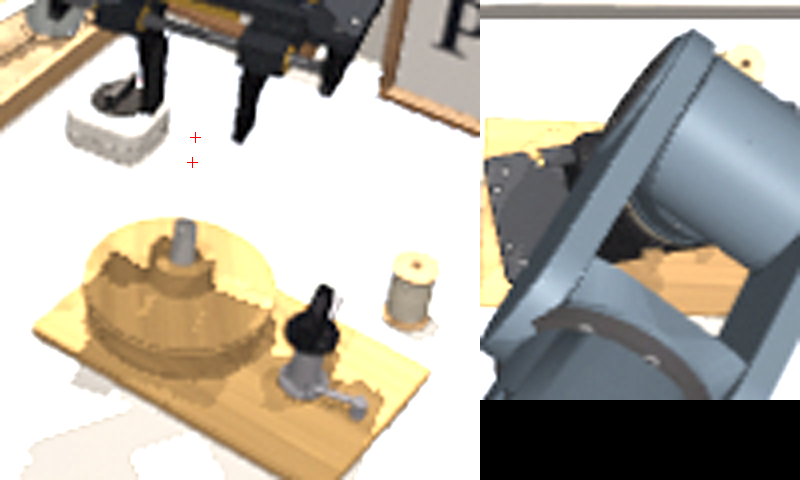

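The bar now points along +x at crop (320,310), so the catch is over. The fingertips at (155,110) and (240,141) straddle the stem line and end about 25–30 mm above the stated TCP, which I'll use. Descending onto the stem.

```bash
python3 -m inch '[[0,0,-2,0,5],[0,0,-4,0,5],[0,0,-6,0,5],[0,0,-8,0,5],[0,0,-9,0,5],[0,0,-9,0,5],[0,0,-9,0,5]]' && python3 -m inch '[[0,0,-0.2,0,5],[0,0,-0.4,0,5],[0,0,-0.4,0,5],[0,0,-0.4,0,5]]'
```

```text
time_s: 8.32
position: [0.5316, -0.2488, 0.0501]
tcp_rot: [[0.982, 0.187, -0.0], [0.187, -0.982, 0.0], [-0.0, -0.0, -1.0]]
force: [-0.7, 0.3, -0.2]
opening: 0.577
grasp_force: 0.0
time_s: 8.65
position: [0.532, -0.2482, 0.0471]
tcp_rot: [[0.982, 0.188, 0.001], [0.188, -0.982, -0.001], [0.001, 0.001, -1.0]]
force: [-0.3, 0.4, -0.2]
opening: 0.576
grasp_force: 0.0
```

```bash
python3 -m inch '[[0,0,0,0,4],[0,0,0,0,3],[0,0,0,0,2],[0,0,0,0,1],[0,0,0,0,1],[0,0,0,0,1],[0,0,0,0,1],[0,0,0,0,1]]'
```

```text
time_s: 9.32
position: [0.5317, -0.2481, 0.0465]
tcp_rot: [[0.982, 0.188, 0.0], [0.188, -0.982, -0.0], [0.0, 0.0, -1.0]]
force: [-0.5, -0.6, -0.3]
opening: 0.171
grasp_force: 30.0
```

The stem is gripped. Lifting slowly.

```bash
python3 -m inch '[[0,0,0.5,0,1],[0,0,1,0,1],[0,0,2,0,1],[0,0,3.5,0,1],[0,0,5.5,0,1],[0,0,7.5,0,1],[0,0,9.5,0,1],[0,0,10.5,0,1],[0,0,10.5,0,1],[0,0,10.5,0,1]]'; python3 -c "
from h import *
s=readout.read_state();print(s['moment'],s['force'])"
```

```text
time_s: 10.15
position: [0.5316, -0.2479, 0.1519]
tcp_rot: [[0.982, 0.188, 0.001], [0.188, -0.982, -0.001], [0.001, 0.001, -1.0]]
force: [0.4, 1.0, -4.3]
opening: 0.169
grasp_force: 30.0
[ 0.04748682  0.05675008 -0.0128867 ] [ 0.44911922  0.98976645 -4.2558654 ]
```

The load is about 4 N, so both lids are up. I'll carry them over to above the jar.

```bash
python3 -m inch '[[0,0.8,0,0,1],[0.1,2.5,0,0,1],[0.2,5,0,0,1],[0.4,7.5,0,0,1],[0.6,10,0,0,1],[0.8,12.5,0,0,1],[1,15,0,0,1],[1.1,17.5,0,0,1],[1.2,19.5,0,0,1],[1.4,21.5,0,0,1]]' && python3 -m inch '[[0.1,2,0,0,1],[0.3,4,0,0,1],[0.4,6,0,0,1],[0.5,8,0,0,1],[0.6,10,0,0,1],[0.7,11.5,0,0,1],[0.8,12.4,0,0,1],[0.8,12.4,0,0,1],[0.8,12.4,0,0,1],[0.8,12.4,0,0,1]]'
python3 - <<'E'
from h import *
s=cams.capture("scene");t=cams.capture("top")
cv2.imwrite("pics/s7.png",s["image"]);cv2.imwrite("pics/t7.png",t["image"])
a=cv2.resize(s["image"][130:250,180:280],None,fx=4,fy=4,interpolation=cv2.INTER_CUBIC)
b=cv2.resize(t["image"][165:285,180:280],None,fx=4,fy=4,interpolation=cv2.INTER_CUBIC)
cv2.imwrite("pics/c7.png",np.hstack([a,b]))
E
```

```text
time_s: 10.98
position: [0.5435, -0.0306, 0.1497]
tcp_rot: [[0.982, 0.189, -0.005], [0.189, -0.982, 0.001], [-0.004, -0.002, -1.0]]
force: [-0.8, -0.1, -5.1]
opening: 0.168
grasp_force: 30.0
time_s: 11.82
position: [0.5532, 0.0904, 0.1509]
tcp_rot: [[0.982, 0.188, -0.001], [0.188, -0.982, -0.001], [-0.001, 0.0, -1.0]]
force: [0.0, 0.6, -3.3]
opening: 0.167
grasp_force: 30.0
```

View pics/c7.png

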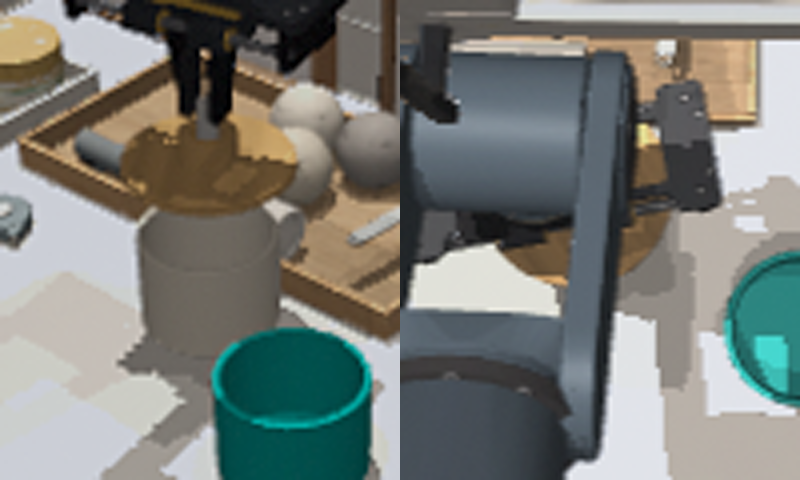

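The scene crop shows the nested lid above the jar. The cover spans crop x 119–300, with its lower edge at y≈215, and the jar rim is below it, centred near x≈209. I'll check the predicted outline against this.

```bash
python3 - <<'E'
from h import *
s=cams.capture("scene"); p=readout.read_state()["position"];print(p)
A=np.linspace(0,2*np.pi,181)
def ext(c,r,z):
    q=np.array([(proj(s,[c[0]+r*np.cos(a),c[1]+r*np.sin(a),z])-[180,130])*4+2 for a in A]); return q.min(0).round(1),q.max(0).round(1)
for c in [(.5515,.0894),(.5532,.0904)]: print(c,"top",ext(c,.064,.1494),"skirt",ext(c,.064,.1394))
print("jar",ext((.552,.0909),.054,.08),"base",ext((.552,.0909),.054,0))
E
```

```text
[0.55356999 0.09006491 0.15132093]
(0.5515, 0.0894) top (array([116.5, 110.4]), array([295.6, 205.5])) skirt (array([117.6, 121.9]), array([295.8, 217.5]))
(0.5532, 0.0904) top (array([117.2, 109. ]), array([296.1, 203.9])) skirt (array([118.2, 120.6]), array([296.2, 216. ]))
jar (array([136.1, 194.6]), array([282.3, 277.4])) base (array([143.1, 279.1]), array([284.1, 364.3]))
```

Prediction and image agree within about 2 mm, so I'll correct y by +1.3 mm and descend slowly.

```bash
python3 -m inch '[[0,0.1,-0.5,0,1],[0,0.13,-1.5,0,1],[0,0.13,-2.5,0,1],[0,0.13,-3.5,0,1],[0,0.13,-4,0,1],[0,0.13,-4,0,1],[0,0.13,-4,0,1]]' && python3 -m inch '[[0,0,-0.15,0,1],[0,0,-0.3,0,1],[0,0,-0.45,0,1],[0,0,-0.6,0,1],[0,0,-0.75,0,1],[0,0,-0.9,0,1],[0,0,-1.05,0,1],[0,0,-1.2,0,1],[0,0,-1.2,0,1]]'
```

```text
time_s: 12.55
position: [0.5532, 0.0923, 0.1107]
tcp_rot: [[0.982, 0.188, -0.001], [0.188, -0.982, 0.0], [-0.001, -0.0, -1.0]]
force: [-0.2, -0.1, -3.5]
opening: 0.167
grasp_force: 30.0
time_s: 13.3
position: [0.5541, 0.0927, 0.0997]
tcp_rot: [[0.982, 0.188, 0.001], [0.188, -0.982, 0.001], [0.001, -0.0, -1.0]]
force: [-0.1, 1.2, -1.2]
opening: 0.167
grasp_force: 30.0
```

```bash
python3 -m inch '[[0,0,-0.1,0,1],[0,0,-0.2,0,1],[0,0,-0.3,0,1],[0,0,-0.35,0,1],[0,0,-0.35,0,1]]'; python3 -m inch '[[0,0,-0.08,0,1],[0,0,-0.16,0,1],[0,0,-0.2,0,1],[0,0,-0.2,0,1]]'
```

```text
time_s: 13.72
position: [0.5555, 0.0939, 0.0981]
tcp_rot: [[0.982, 0.187, 0.005], [0.187, -0.982, 0.002], [0.005, -0.001, -1.0]]
force: [0.4, 6.0, 9.9]
opening: 0.166
grasp_force: 30.2
time_s: 14.05
position: [0.5559, 0.0946, 0.0968]
tcp_rot: [[0.982, 0.187, 0.006], [0.187, -0.982, 0.003], [0.006, -0.002, -1.0]]
force: [-0.5, 8.1, 12.3]
opening: 0.166
grasp_force: 30.5
```

It touches with +y force on the tool, so the wall is pushing the lid toward +y. I'll ease up and correct that way.

```bash
python3 -m inch '[[0,0,0.2,0,1],[0,0.1,0.3,0,1],[0.1,0.2,0.3,0,1],[0.2,0.3,0.3,0,1],[0.2,0.3,0.3,0,1],[0.2,0.3,0.3,0,1]]'; python3 -m inch '[[0,0,-0.1,0,1],[0,0,-0.2,0,1],[0,0,-0.3,0,1],[0,0,-0.3,0,1]]'
```

```text
time_s: 14.55
position: [0.5552, 0.0952, 0.0963]
tcp_rot: [[0.982, 0.188, -0.001], [0.188, -0.982, -0.0], [-0.001, -0.0, -1.0]]
force: [0.4, 1.3, -3.1]
opening: 0.171
grasp_force: 30.0
time_s: 14.88
position: [0.5549, 0.0952, 0.0931]
tcp_rot: [[0.982, 0.188, -0.002], [0.188, -0.982, -0.0], [-0.002, -0.0, -1.0]]
force: [-0.0, 0.4, -4.1]
opening: 0.171
grasp_force: 30.0
```

Free again. Continuing down to contact.

```bash
python3 -m inch '[[0,0,-0.07,0,1],[0,0,-0.14,0,1],[0,0,-0.14,0,1],[0,0,-0.14,0,1]]'; python3 -m inch '[[0,0,-0.07,0,1],[0,0,-0.14,0,1],[0,0,-0.14,0,1],[0,0,-0.14,0,1]]'
```

```text
time_s: 15.22
position: [0.5554, 0.0949, 0.0926]
tcp_rot: [[0.982, 0.188, -0.0], [0.188, -0.982, -0.001], [-0.001, 0.001, -1.0]]
force: [-0.4, -1.0, -0.7]
opening: 0.166
grasp_force: 30.0
time_s: 15.55
position: [0.5556, 0.0947, 0.0922]
tcp_rot: [[0.982, 0.189, 0.0], [0.189, -0.982, -0.001], [0.0, 0.001, -1.0]]
force: [-3.6, -3.6, 5.7]
opening: 0.172
grasp_force: 30.0
```

```bash
python3 -m inch '[[-0.05,-0.05,0,0,1],[-0.1,-0.1,0,0,1],[-0.1,-0.1,0,0,1],[-0.1,-0.1,0,0,1]]'; python3 - <<'E'
from h import *
s=cams.capture("scene"); im=s["image"]; hsv=cv2.cvtColor(im,cv2.COLOR_BGR2HSV)
# lower edge of wood (high saturation) above grey jar, per column
def edge(z,c,r=.064):
    A=np.linspace(0,2*np.pi,721); return np.array([proj(s,[c[0]+r*np.cos(a),c[1]+r*np.sin(a),z]) for a in A])
for c in [(.552,.0909),(.5535,.0925)]:
    E=edge(.081,c); print(c,[(u,round(max(v for uu,v in E if abs(uu-u)<.6),1)) for u in range(214,252,4)],E.min(0).round(1),E.max(0).round(1))
print("obs",[(u,next(v for v in range(235,170,-1) if hsv[v,u,1]>80 and 8<hsv[v,u,0]<30)) for u in range(214,252,4)])
print(hsv[185:215,232].tolist())
E
```

```text
time_s: 15.88
position: [0.5557, 0.0947, 0.0922]
tcp_rot: [[0.982, 0.188, 0.003], [0.188, -0.982, 0.001], [0.003, -0.0, -1.0]]
force: [-1.5, 0.7, 6.8]
opening: 0.169
grasp_force: 30.0
(0.552, 0.0909) [(214, np.float64(196.3)), (218, np.float64(198.5)), (222, np.float64(199.7)), (226, np.float64(200.4)), (230, np.float64(200.6)), (234, np.float64(200.5)), (238, np.float64(200.0)), (242, np.float64(199.0)), (246, np.float64(197.4)), (250, np.float64(194.9))] [210.1 176.1] [253.4 200.6]
(0.5535, 0.0925) [(214, np.float64(195.9)), (218, np.float64(198.0)), (222, np.float64(199.3)), (226, np.float64(199.9)), (230, np.float64(200.2)), (234, np.float64(200.1)), (238, np.float64(199.5)), (242, np.float64(198.5)), (246, np.float64(196.9)), (250, np.float64(194.4))] [210.  175.7] [253.3 200.2]
obs [(214, 193), (218, 197), (222, 198), (226, 199), (230, 199), (234, 199), (238, 199), (242, 197), (246, 196), (250, 201)]
[[17, 132, 91], [18, 138, 89], [16, 136, 90], [17, 133, 90], [17, 139, 86], [16, 138, 89], [17, 135, 89], [16, 136, 94], [17, 134, 103], [17, 132, 89], [17, 132, 95], [17, 130, 110], [17, 133, 109], [16, 131, 99], [17, 120, 98], [18, 61, 101], [18, 34, 111], [18, 34, 111], [17, 37, 111], [18, 35, 110], [18, 35, 110], [19, 37, 110], [16, 35, 110], [19, 37, 110], [18, 35, 110], [17, 32, 111], [16, 35, 110], [20, 35, 110], [18, 35, 110], [18, 35, 110]]
```

The lower edge is symmetric and at the seated height, within about 1 mm. I'll unload and release.

```bash
python3 -m inch '[[0,0,0.1,0,1],[0,0,0.15,0,1],[0,0,0.15,0,1],[0,0,0.15,0,1.5],[0,0,0.15,0,2],[0,0,0.15,0,3],[0,0,0.15,0,4],[0,0,0.15,0,5.8],[0,0,0.15,0,5.8],[0,0,0.15,0,5.8]]'; python3 - <<'E'
from h import *
s=cams.capture("scene"); hsv=cv2.cvtColor(s["image"],cv2.COLOR_BGR2HSV)
print("obs",[(u,next(v for v in range(235,170,-1) if hsv[v,u,1]>80 and 8<hsv[v,u,0]<30)) for u in range(214,250,4)])
print(hsv[196:204,232,1].tolist())
st=readout.read_state();print(st["position"],st["opening"],st["force"])
E
```

```text
time_s: 16.77
position: [0.5545, 0.0943, 0.0927]
tcp_rot: [[0.982, 0.188, -0.0], [0.188, -0.982, -0.0], [-0.0, 0.0, -1.0]]
force: [0.8, 0.1, 0.1]
opening: 0.524
grasp_force: 0.0
obs [(214, 193), (218, 197), (222, 198), (226, 199), (230, 199), (234, 199), (238, 199), (242, 198), (246, 196)]
[135, 131, 131, 119, 61, 32, 37, 35]
[0.55456051 0.09427426 0.09267563] 0.563091818310831 [0.50154467 0.65241411 0.26546984]
```

Released, and the lid is unchanged and seated. Now down round the collar.

```bash
python3 -m inch '[[0,0,0,0,6.5],[0,0,0,0,6.5],[0,0,0,0,6.5],[0,0,-0.4,0,6.5],[0,0,-0.8,0,6.5],[0,0,-1.2,0,6.5],[0,0,-1.6,0,6.5],[0,0,-1.7,0,6.5],[0,0,-1.7,0,6.5],[0,0,-1.7,0,6.5]]'; python3 -m inch '[[0,0,0,0,5.5],[0,0,0,0,5],[0,0,0,0,4.6],[0,0,0,0,4.3],[0,0,0,0,4],[0,0,0,0,3.8],[0,0,0,0,3.8],[0,0,0,0,3.8],[0,0,0,0,3.8]]'
```

```text
time_s: 17.65
position: [0.5546, 0.0943, 0.0754]
tcp_rot: [[0.982, 0.188, -0.0], [0.188, -0.982, 0.0], [-0.0, -0.0, -1.0]]
force: [-0.4, -0.4, -0.1]
opening: 0.748
grasp_force: 0.0
time_s: 18.4
position: [0.5547, 0.0943, 0.0758]
tcp_rot: [[0.982, 0.188, 0.0], [0.188, -0.982, -0.0], [0.0, 0.0, -1.0]]
force: [0.2, -0.3, 1.8]
opening: 0.48
grasp_force: 30.0
```

Collar gripped at about 42–43 mm with no side force. Lifting straight up slowly.

```bash
python3 -m inch '[[0,0,0.15,0,3.8],[0,0,0.4,0,3.8],[0,0,0.7,0,3.8],[0,0,1.1,0,3.8],[0,0,1.5,0,3.8],[0,0,1.9,0,3.8],[0,0,2.3,0,3.8],[0,0,2.3,0,3.8]]'; python3 -m inch '[[0,0,0.5,0,3.8],[0,0,1,0,3.8],[0,0,1.6,0,3.8],[0,0,2.4,0,3.8],[0,0,3.4,0,3.8],[0,0,4.6,0,3.8],[0,0,6,0,3.8],[0,0,7.4,0,3.8],[0,0,8.6,0,3.8],[0,0,9.2,0,3.8]]';python3 -m inch '[[0,0,0,0,3.8],[0,0,0,0,3.8],[0,0,0,0,3.8],[0,0,0,0,3.8]]'
python3 - <<'E'
from h import *
s=cams.capture("scene")
cv2.imwrite("pics/c9.png",cv2.resize(s["image"][110:250,150:330],None,fx=4,fy=4,interpolation=cv2.INTER_CUBIC))
E
```

```text
time_s: 19.07
position: [0.5553, 0.0944, 0.0997]
tcp_rot: [[0.982, 0.188, 0.002], [0.188, -0.982, -0.0], [0.002, 0.0, -1.0]]
force: [0.7, 0.1, -0.9]
opening: 0.477
grasp_force: 30.0
time_s: 19.9
position: [0.5558, 0.0944, 0.1932]
tcp_rot: [[0.982, 0.188, 0.004], [0.188, -0.982, -0.0], [0.004, 0.001, -1.0]]
force: [0.8, 0.1, -0.3]
opening: 0.481
grasp_force: 30.0
time_s: 20.23
position: [0.5539, 0.0943, 0.1898]
tcp_rot: [[0.982, 0.188, -0.002], [0.188, -0.982, 0.0], [-0.002, -0.0, -1.0]]
force: [0.0, 0.0, -0.8]
opening: 0.476
grasp_force: 30.0
```

View pics/c9.png

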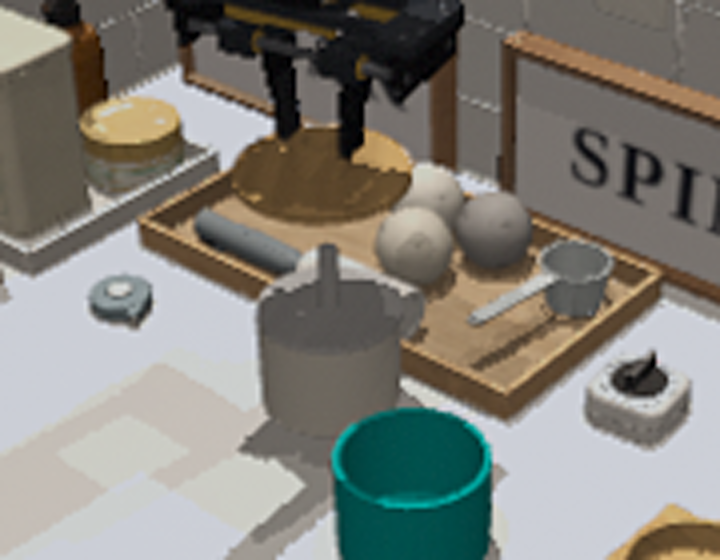

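The last picture shows the cover held level at about (322,170), the inner lid seated on the jar with its stem upright at (328,265), and about 6 cm between the cover and the stem tip. The timer and tape measure are where they were; the spool is out of frame. Handing in.

```bash
python3 -c "
from rig import bot
print(bot.hand_in())"
```

```text
the job is handed in; nothing more can be done
None
```

I handed the job in at about 20 s with the catch clicked over, the inner lid seated on the jar, and the cover held level about 6 cm above the stem's tip; while seating, the lid touched the jar's wall at about 12 N, which may have nudged the jar by a millimetre or two, and I did not measure whether it moved.

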